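Unstack the cleaned labware into its nests

ROBOT

A 6-joint arm with a two-finger parallel gripper is mounted at the origin on the work surface. World frame = base frame: x ahead of the robot, y to its left, z up, the work surface at z = 0. Lengths are in mm, angles in rad, forces in N, time in s.
With the tool pointing down it reaches from about 400 to 925 mm from the base axis. Payload 12.5 kg.
Tool frame: the origin (TCP) lies at the very end of the fingers, on their centre line; the grasp point (between the pads) lies 19 mm behind it; z points along the fingers, y is the line along which they close (so a half turn about z gives the same grasp; the last joint's range is limited). The gripper opens to 95 mm and grips with 3 to 60 N. Pads are 20 mm wide; open, the fingers measure 119 mm over their backs; the gripper's body (75 mm by 180 mm) begins 59 mm behind the grasp point.
Start: joints at [1.195, 0.491, 1.559, -0, 1.092, -0.106], TCP at [166.569, 602.413, 214.661] pointing down, gripper open.
Joint ranges: [-3.1, 3.1], [-0.84, 2.19], [0.05, 2.79], [-1.13, 4.28], [0.06, 2.93], [-2.69, 2.69]. Speed limits (rad/s): [2.22, 2.22, 2.79, 3.14, 3.14, 3.14].

INTERFACE

Orientations are given as [roll, pitch, yaw] about the fixed x, y, z axes, in that order (R = Rz(yaw) Ry(pitch) Rx(roll)).
In Python, from cell import state, read_camera, camera_info, job_done gives the robot as it stands.
- The arm moves only by the shell command python3 -m handwheel 'ROWS'. ROWS is a JSON object whose key "steps" holds a list of rows, 1 to 5 of them, each of 5 numbers: dx, dy, dz in mm, then a turn about the tool's z in rad, then the opening from 0.0 (shut) to 1.0 (fully open); each row is the pose to reach, as a shift and turn from the pose commanded when the command began, along the tool's axes at that moment; what a row does not reach only later rows make up. A row lasts 1/12 s, in which the tool goes at most 41.7 mm and 0.125 rad, less where a joint would pass 70% of its speed; a pose out of reach is approached as far as the arm can. The fingers move at their own pace and stop on an object; the grip force is fixed at half the most. Time passes only in rows, so rows that do not move let the fingers close. It prints the time, the measured TCP pose, the force, the opening and the grip force at its end. Input that does not fit is refused with a message, and nothing moves.
- state(): the state, without advancing time (a new reading comes with each control period).
- read_camera(name): name is "scene" or "top" or "wrist"; returns (picture, depth): 420x560x3 uint8, red, green, blue; 420x560 float32, mm along the optical axis (not along the pixel's ray), 0 where there is no reading.
- camera_info(name): a dict with "vertical_fov" (degrees; the focal length in pixels is half the picture's height over the tangent of half this angle, whatever the lens; pixels are square), "cx", "cy" (the principal point, pixels), "origin" and "attitude" of the camera in the world. Camera axes: x right, y down, z forward; pixel columns grow to the right and rows downward; lengths in mm; the calibration is good to about 2 mm. A picture is of the moment at which its call begins: read the wrist's pose just before it. camera_info takes no time and is no camera call; for the wrist camera it gives the pose at the moment of the call.
- job_done(): hands the job in; it is judged then, once.
The state is a dict: "t": time; "joints": joint angles; "qvel": joint speeds; "tau": joint torques, N m; "eef_pos": TCP position; "tcp_rot": TCP orientation; "ft_force": force on the tool from outside, world axes, zero at the start; "moment": the same for the moment, N m; "opening": opening from 0.0 (shut) to 1.0 (fully open); "grip_force": force on a finger pad.
Only numpy, scipy, OpenCV 4.12 (cv2) and the standard library are available. Lean on these libraries where they do the work, as an engineer would, in place of code of your own. Each camera call takes 0.05 s, during which the arm holds its last target. There are 200 camera calls.

TASK

The cleaned labware has been left in one stack on the bench: take it apart and set each of the four pieces, upright and flat on the floor of the nest, in the grey nest of its own shape and size (long rack, short aluminium block, round holder, square cup). Keep every piece upright throughout, and leave the little amber bottle standing where it is.

Things in the scene. Friction and masses are not known exactly. Their poses are not given: they have to be found in the camera images.
- long_rack: White plastic tube rack, the largest piece and the bottom of the stack, standing on the bench: a block 64 (x) by 120 (y) by 36 mm high with two rows of five 17 mm holes in its top, 26 mm deep. Origin at the centre of its underside; y along its length, z up. Loose, 0.13 to 0.25 kg
- short_rack: Aluminium microtube block lying on top of the long rack: 56 (x) by 90 (y) by 32 mm high with three rows of five 11 mm holes in its top, 22 mm deep. Origin at the centre of its underside; y along its length, z up. Loose, 0.18 to 0.34 kg
- round_holder: Round aluminium vial holder, 36 mm in diameter and 38 mm high, open at the top (5 mm wall). Stands upright on top of the short rack, toward one end, beside the square cup (9 mm or so between them). Origin at the centre of its underside; z up. Loose, 0.06 to 0.11 kg
- square_cup: Square white plastic reagent cup, 34 by 34 mm and 38 mm high, open at the top (4 mm wall). Stands upright on top of the short rack, toward the other end, its sides within 0.2 rad of the short rack's. Origin at the centre of its underside; x and y square to its sides, z up. Loose, 0.04 to 0.08 kg
- long_nest: Empty grey plastic nest fixed to the bench: a shallow tray, the largest, a long rectangle, for the long white rack. Base 4 mm thick; lip 4 mm thick, its top 10 mm above the bench; inside 80 (x) by 136 (y) mm, 8 mm clear all round the rack, outside 88 by 144 mm. Origin at the centre of its underside, on the bench; z up, y along its length.
- short_nest: Empty grey plastic nest fixed to the bench: a shallow tray, the second largest, a shorter rectangle, for the aluminium block. Base 4 mm thick; lip 4 mm thick, its top 10 mm above the bench; inside 72 (x) by 106 (y) mm, 8 mm clear all round the block, outside 80 by 114 mm. Origin at the centre of its underside, on the bench; z up, y along its length.
- round_nest: Empty grey plastic nest fixed to the bench: a shallow tray, small and round, for the round vial holder. Base 4 mm thick; lip 4 mm thick, its top 10 mm above the bench; inside 52 mm in diameter, 8 mm clear all round, outside 60 mm in diameter. Origin at the centre of its underside, on the bench; z up.
- square_nest: Empty grey plastic nest fixed to the bench: a shallow tray, small and square, for the square cup. Base 4 mm thick; lip 4 mm thick, its top 10 mm above the bench; inside 50 by 50 mm, 8 mm clear all round the cup, outside 58 by 58 mm. Origin at the centre of its underside, on the bench; z up, x and y square to its sides.
- reagent_bottle: Small amber reagent bottle with a white cap, 36 mm in diameter and 60 mm high, standing among the nests; to be left standing where it is. Origin at the centre of its underside; z up.

How it is judged:
By the outcome, as a careful person would: the job done as asked, in the order asked, and still so for the second after the job is handed in, with the robot touching nothing.
It also fails if it takes over 112 s, if anything falls off the work surface, if the arm or the gripper's body presses on something with over 40 N, if the wrist force passes 120 N, or if a joint passes its speed limit or range.

## Working session

There is one attempt and no reset: what is moved stays moved. The work goes in short steps, Python scripts to look and compute and a shell command to move; the robot and the scene stay as the last step left them, time stands still between calls to the robot, and variables do not carry over. Pictures are saved under pics/ and viewed, at most 14 in all, crops included, and the job is handed in when it is done.

```bash
ls; mkdir -p pics
cat > h.py <<'E'
import numpy as np,cv2
from cell import *
from scipy.spatial.transform import Rotation as R
def shot(n,f):
    i=camera_info(n); p,d=read_camera(n); cv2.imwrite('pics/%s.png'%f,cv2.cvtColor(p,cv2.COLOR_RGB2BGR)); np.savez('/tmp/%s.npz'%f,p=p,d=d,i=np.array(i,dtype=object)); return p,d,i
def cloud(d,i):
    f=210/np.tan(np.radians(i['vertical_fov'])/2)
    v,u=np.mgrid[:420,:560]
    P=np.stack([(u-i['cx'])*d/f,(v-i['cy'])*d/f,d],-1)
    a=np.array(i['attitude']); M=a if a.shape==(3,3) else R.from_euler('xyz',a).as_matrix()
    W=P@M.T+np.array(i['origin']); W[d==0]=np.nan; return W
E
python3 - <<'E'
from h import *
s=state();print(s)
for n in ['top','scene']:
    p,d,i=shot(n,n+'0');print(i)
    W=cloud(d,i);print(np.nanmin(W[...,2]),np.nanmedian(W[...,2]))
E
```

```text
pics
{'t': 0.0, 'joints': array([ 1.19539243e+00,  4.91585509e-01,  1.55945948e+00,  1.83201890e-05,
        1.09166253e+00, -1.05636506e-01]), 'qvel': array([ 2.85551228e-04,  2.84927021e-04, -1.22313169e-03,  3.22995293e-04,
       -1.49710856e-05,  3.33809813e-04]), 'tau': array([-3.22942287e-04, -6.12634921e+01, -2.58182323e+01,  6.92676567e-02,
        4.81942215e-02, -1.13545661e-04]), 'eef_pos': array([166.47508821, 602.17407751, 214.04216369]), 'tcp_rot': array([-3.14048572e+00, -1.33708647e-04,  2.87181674e+00]), 'ft_force': array([ 0.11170171, -0.12188637, -0.00606791]), 'moment': array([-0.02414411,  0.02810724,  0.009408  ]), 'grip_force': 0.0, 'opening': 0.9974965371799064}
{'vertical_fov': 50.66658571216745, 'cx': 276.758391796247, 'cy': 214.11636579538236, 'origin': array([ 447.7148087 ,    7.84877077, 1107.67876158]), 'attitude': array([-3.05481749, -0.00901092, -1.59320616])}
-770.0721068468465 -0.1888695153993467
{'vertical_fov': 49.56819634844973, 'cx': 279.3509819460164, 'cy': 207.9803076468422, 'origin': array([1059.42333964, -260.12834374,  895.010916  ]), 'attitude': array([-2.52025553, -0.00268512,  1.1165011 ])}
-763.9760447754467 1.8973878820822847
```

View pics/top0.png

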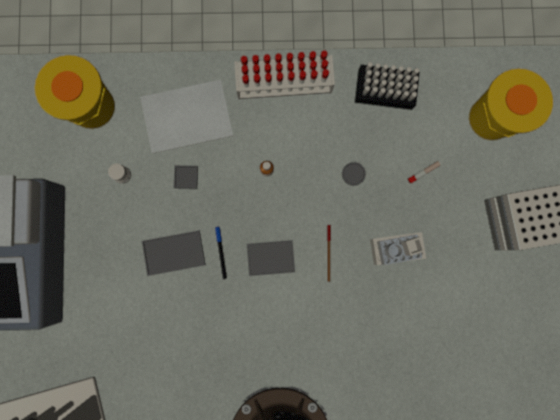

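View pics/scene0.png

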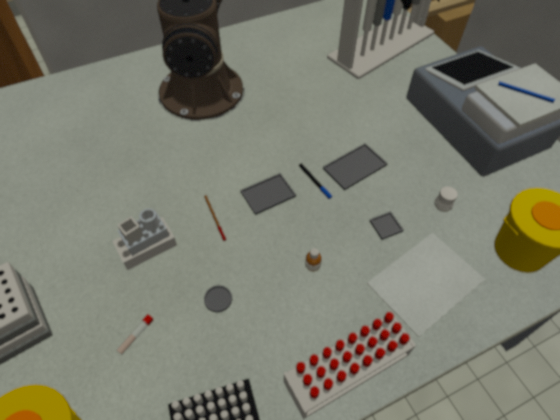

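The top view shows the long nest at (174,253), the short nest at (271,258), the square nest at (186,177) and the round nest at (354,173). The bottle is at (266,167) and the stack at (399,249). In the scene view the stack is at (145,237), with the square cup at (128,228) and the round holder at (150,217).

Run:
```python
from h import *
for cam,pts in [('top0',dict(long=(174,253),short=(271,258),square=(186,177),round=(354,173))),('scene0',dict(long=(355,166),short=(268,194),square=(386,226),round=(218,299)))]:
    z=np.load('/tmp/%s.npz'%cam,allow_pickle=True);p=z['p'];W=cloud(z['d'],z['i'].item())
    g=p.max(-1)<100
    n,l=cv2.connectedComponents(g.astype(np.uint8),connectivity=4)
    for k,(u,v) in pts.items():
        m=l==l[v,u]; X=W[m]; 
        r=cv2.minAreaRect(X[:,:2].astype(np.float32)); print(cam,k,m.sum(),p[v,u],np.round(r[0],1),np.round(r[1],1),round(r[2],1),'z',np.round(np.percentile(X[:,2],[5,50,95]),1))
z=np.load('/tmp/top0.npz',allow_pickle=True);p=z['p'];W=cloud(z['d'],z['i'].item())
for n,(u,v) in dict(bottle=(266,167),stack=(399,249),cup=(413,246),rnd=(394,251)).items(): print(n,np.round(W[v,u],1))
c=W[215:285,355:445].reshape(-1,3)
for lo,hi in [(24,44),(58,75),(90,115)]:
    X=c[(c[:,2]>lo)&(c[:,2]<hi)];r=cv2.minAreaRect(X[:,:2].astype(np.float32));print(lo,len(X),r,np.median(X[:,2]))
im=cv2.imread('pics/top0.png')[215:285,355:445]
cv2.imwrite('pics/c0.png',cv2.resize(im,None,fx=8,fy=8,interpolation=cv2.INTER_CUBIC))
```

```text
top0 long 2159 [69 69 68] [nan nan] [0. 0.] 0.0 z [nan nan nan]
top0 short 1533 [70 68 66] [432.8  13.1] [ 82.3 111. ] 8.7 z [nan nan nan]
top0 square 590 [67 66 64] [643.1 222.4] [60.3 62.5] 87.3 z [nan nan nan]
top0 round 470 [69 68 67] [ 649.4 -201.7] [54.1 52.4] 47.8 z [nan nan nan]
scene0 long 1547 [82 82 82] [454.3 253.6] [ 90.1 141.3] 10.6 z [nan nan nan]
scene0 short 1278 [81 80 79] [436.1  15. ] [ 80.8 111.4] 4.3 z [nan nan nan]
scene0 square 556 [85 85 84] [642.7 223.7] [57.1 56.9] 86.3 z [nan nan nan]
scene0 round 580 [79 78 76] [ 641.8 -198.9] [42.3 51.7] 38.8 z [nan nan nan]
bottle [652.4  19.6  59.3]
stack [ 449.7 -282.9   86. ]
cup [ 456.  -320.3   71. ]
rnd [ 445.3 -274.3   74.3]
24 320 ((450.9520263671875, -297.2357177734375), (64.05232238769531, 121.31817626953125), 6.455924987792969) 35.69402613289765
58 434 ((448.4586181640625, -291.2281188964844), (56.01160430908203, 91.50283813476562), 9.017876625061035) 67.74560304152021
90 297 ((450.5274658203125, -291.54937744140625), (35.52690124511719, 80.0900650024414), 12.215396881103516) 104.28204804030759
```

View pics/c0.png

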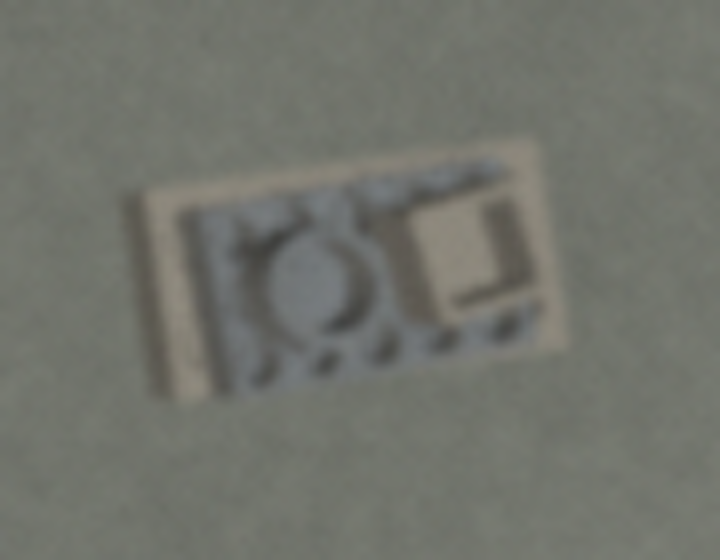

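The enlarged crop shows the round holder at about (315,285), on the left (+y) end. The square cup is at about (460,255), on the −y end. Their gap is narrow, so I'll grip both across the rack's short axis. First I'll look at the nests and the stack with the wrist camera.

```bash
cat >> h.py <<'E'
def rel(x,y,z,yaw,w=''):
    s=state();c=R.from_euler('xyz',s['tcp_rot']).as_matrix();t=R.from_euler('xyz',[np.pi,0,yaw]).as_matrix()
    d=np.array([x,y,z])-s['eef_pos'];a=-(yaw-s['tcp_rot'][2]);a=(a+np.pi/2)%np.pi-np.pi/2
    print(w,'now-axes',np.round(c.T@d,1),'turn',round(a,3),'after-turn axes',np.round(t.T@d,1),'t',round(s['t'],2))
E
python3 -c "
from h import *
rel(450,220,330,1.7)"
python3 -m handwheel '{"steps":[[0,0,0,0.6,1],[0,0,0,0.6,1],[0,0,0,0.6,1],[0,0,0,0.6,1],[0,0,0,0.6,1]]}'
python3 -m handwheel '{"steps":[[0,0,0,0.57,1],[0,0,0,0.57,1],[0,0,0,0.57,1],[0,0,0,0.57,1],[0,0,0,0.57,1]]}'
python3 -c "
from h import *
rel(450,220,330,1.7)"
```

```text
now-axes [-375.1 -292.9 -115.6] turn 1.172 after-turn axes [-415.5  231.9 -115.9] t 0.1
t: 0.52
eef_pos: [166.5, 602.3, 214.3]
tcp_rot: [-3.141, 0.0, 2.265]
ft_force: [-0.8, 0.5, 0.5]
opening: 1.0
grip_force: 0.0
t: 0.93
eef_pos: [166.5, 602.3, 214.3]
tcp_rot: [-3.141, 0.001, 1.695]
ft_force: [-0.4, -0.1, -0.7]
opening: 1.001
grip_force: 0.0
 now-axes [-414.5  234.  -115.5] turn -0.005 after-turn axes [-415.6  231.9 -115.7] t 0.93
```

```bash
python3 -m handwheel '{"steps":[[-170,96,-48,0,1],[-170,96,-48,0,1],[-170,96,-48,0,1],[-170,96,-48,0,1],[-170,96,-48,0,1]]}'
python3 -m handwheel '{"steps":[[-170,96,-48,0,1],[-170,96,-48,0,1],[-170,96,-48,0,1],[-170,96,-48,0,1],[-170,96,-48,0,1]]}'
python3 -m handwheel '{"steps":[[-74,42,-19,0,1],[-74,42,-19,0,1],[-74,42,-19,0,1],[-74,42,-19,0,1],[-74,42,-19,0,1]]}'
python3 - <<'E'
from h import *
p,d,i=shot('wrist','w1');print(i); rel(450,-60,330,1.7)
W=cloud(d,i);print(W[0,0],W[0,-1],W[-1,0],W[-1,-1],W[210,280])
E
```

```text
t: 1.35
eef_pos: [284.9, 444.4, 263.1]
tcp_rot: [3.142, 0.0, 1.702]
ft_force: [0.1, 0.4, -0.0]
opening: 0.998
grip_force: 0.0
t: 1.77
eef_pos: [402.4, 288.2, 311.3]
tcp_rot: [3.141, 0.0, 1.701]
ft_force: [-0.3, -0.0, 0.1]
opening: 1.001
grip_force: 0.0
t: 2.18
eef_pos: [452.4, 222.5, 329.2]
tcp_rot: [-3.141, -0.0, 1.701]
ft_force: [-1.4, 0.6, 0.0]
opening: 0.999
grip_force: 0.0
{'vertical_fov': 61.07625259007958, 'cx': 277.1362823697634, 'cy': 207.87392752084892, 'origin': array([443.28665571, 299.92478458, 499.95547752]), 'attitude': array([2.86007958e+00, 1.78100709e-03, 1.29708193e-01])}
 now-axes [-280.3  -39.    -0.8] turn 0.002 after-turn axes [-280.4  -38.4   -0.8] t 2.23
[ 83.50222465 379.74296463   2.19491106] [773.96032499 469.54571105   1.98100947] [401.57521874 240.7721959  450.03105757] [499.28379165 253.65429003 449.98303455] [4.65667928e+02 1.53867276e+02 3.30370862e-01]
```

View pics/w1.png

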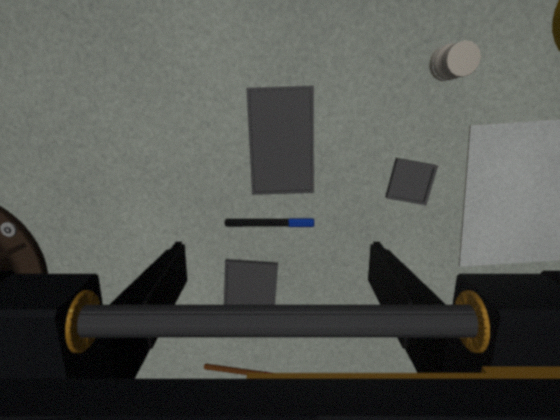

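The wrist view shows the long nest with corners (247,87), (313,86), (314,192) and (253,194), and the square nest at about (411,181). The short nest is at (250,285), partly hidden by the gripper. I'll fit the dark regions numerically, then look at the other end.

```bash
python3 -m handwheel '{"steps":[[-140,-19,0,0,1],[-140,-19,0,0,1],[-140,-19,0,0,1],[-140,-19,0,0,1],[-140,-19,0,0,1]]}'
python3 -m handwheel '{"steps":[[-140,-19,0,0,1],[-140,-19,0,0,1],[-140,-19,0,0,1],[-140,-19,0,0,1],[-140,-19,0,0,1]]}'
cat >> h.py <<'E'
def nest(W,p,u,v,k):
    g=(p.max(-1)<95).astype(np.uint8); n,l=cv2.connectedComponents(g,connectivity=4)
    m=(l==l[v,u]); m&=np.isfinite(W[...,2])&(W[...,2]<30); X=W[m]; r=cv2.minAreaRect(X[:,:2].astype(np.float32))
    print(k,m.sum(),np.round(r[0],1),np.round(r[1],1),round(r[2],1),np.round(np.percentile(X[:,2],[5,50,95]),1))
E
python3 - <<'E'
from h import *
z=np.load('/tmp/w1.npz',allow_pickle=True);p=z['p'];W=cloud(z['d'],z['i'].item())
nest(W,p,280,140,'long');nest(W,p,411,181,'square')
p,d,i=shot('wrist','w2');rel(450,-370,330,1.7)
E
```

```text
t: 2.65
eef_pos: [451.5, 79.9, 329.5]
tcp_rot: [-3.141, 0.0, 1.701]
ft_force: [0.1, 0.1, 0.3]
opening: 1.0
grip_force: 0.0
t: 3.07
eef_pos: [451.6, -61.1, 329.2]
tcp_rot: [-3.141, -0.0, 1.701]
ft_force: [-0.1, -0.0, 0.4]
opening: 1.0
grip_force: 0.0
long 6952 [453.5 250.9] [ 88.6 146.8] 9.0 [ 3.   4.7 10.8]
square 1813 [643.9 220.4] [61.4 62. ] 88.0 [ 2.5  4.8 11. ]
 now-axes [-307.5  -41.8   -0.9] turn 0.001 after-turn axes [-307.5  -41.6   -0.7] t 3.12
```

View pics/w2.png

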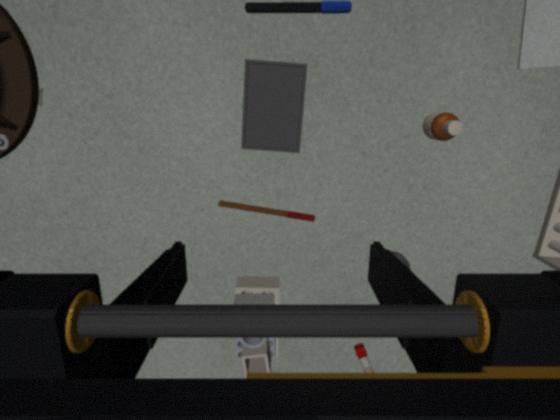

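This view shows the short nest with corners (246,60), (307,63), (299,152) and (242,149). The bottle is at (443,126). The stack is hidden by the gripper, so I'll move on over −y.

```bash
python3 -m handwheel '{"steps":[[-154,-21,0,0,1],[-154,-21,0,0,1],[-154,-21,0,0,1],[-154,-21,0,0,1],[-154,-21,0,0,1]]}'
python3 -m handwheel '{"steps":[[-154,-21,0,0,1],[-154,-21,0,0,1],[-154,-21,0,0,1],[-154,-21,0,0,1],[-154,-21,0,0,1]]}'
python3 - <<'E'
from h import *
z=np.load('/tmp/w2.npz',allow_pickle=True);p=z['p'];W=cloud(z['d'],z['i'].item())
nest(W,p,275,105,'short')
p,d,i=shot('wrist','w3')
E
```

```text
t: 3.53
eef_pos: [451.6, -217.5, 329.0]
tcp_rot: [-3.141, 0.0, 1.701]
ft_force: [-0.3, 0.2, 0.3]
opening: 1.005
grip_force: 0.0
t: 3.95
eef_pos: [451.3, -373.1, 328.4]
tcp_rot: [-3.141, -0.001, 1.701]
ft_force: [0.1, 0.2, 0.2]
opening: 0.999
grip_force: 0.0
short 5484 [436.3  12.6] [ 83.  117.7] 3.2 [ 2.8  4.7 11. ]
```

View pics/w3.png

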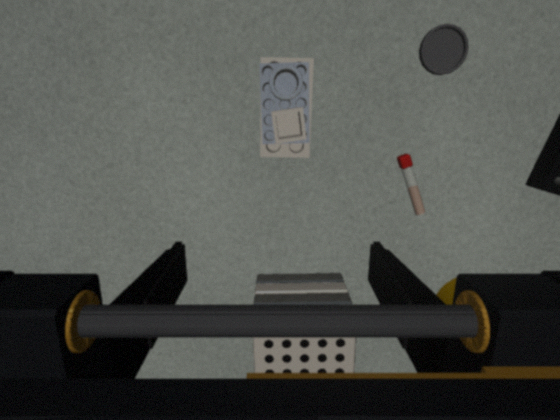

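The stack is at (287,107), with the round holder at (287,83) and the square cup at (288,125). The round nest is at (443,50).

Run:
```python
from h import *
z=np.load('/tmp/w3.npz',allow_pickle=True);p=z['p'];W=cloud(z['d'],z['i'].item())
nest(W,p,443,50,'round')
c=W[50:165,250:325].reshape(-1,3);c=c[np.isfinite(c[:,2])]
for lo,hi in [(30,42),(60,73),(98,112)]:
    X=c[(c[:,2]>lo)&(c[:,2]<hi)];r=cv2.minAreaRect(X[:,:2].astype(np.float32));print(lo,len(X),np.round(r[0],1),np.round(r[1],1),round(r[2],1),np.median(X[:,2]))
for n,(a,b) in dict(rnd=(50,103),cup=(103,165)).items():
    X=W[a:b,250:325].reshape(-1,3);X=X[X[:,2]>98];r=cv2.minAreaRect(X[:,:2].astype(np.float32));print(n,len(X),np.round(r[0],1),np.round(r[1],1),round(r[2],1),np.median(X[:,2]))
im=cv2.imread('pics/w3.png')[45:170,215:355]
cv2.imwrite('pics/c3.png',cv2.resize(im,None,fx=5,fy=4.8,interpolation=cv2.INTER_CUBIC))
```

```text
round 2079 [ 645.  -201.5] [60.2 64.7] 77.3 [ 1.7  4.8 10.9]
30 941 [ 453.3 -298.4] [ 63.4 120.1] 6.7 36.424454553535156
60 1673 [ 450.4 -292.9] [56. 90.] 9.0 68.71292060688074
98 936 [ 452.3 -292.9] [35.6 79. ] 12.3 106.29114666654297
rnd 477 [ 447.7 -271.2] [35.2 34.7] 70.2 106.14694821923729
cup 459 [ 456.8 -314.5] [33.9 34. ] 15.5 106.39396807430381
```

View pics/c3.png

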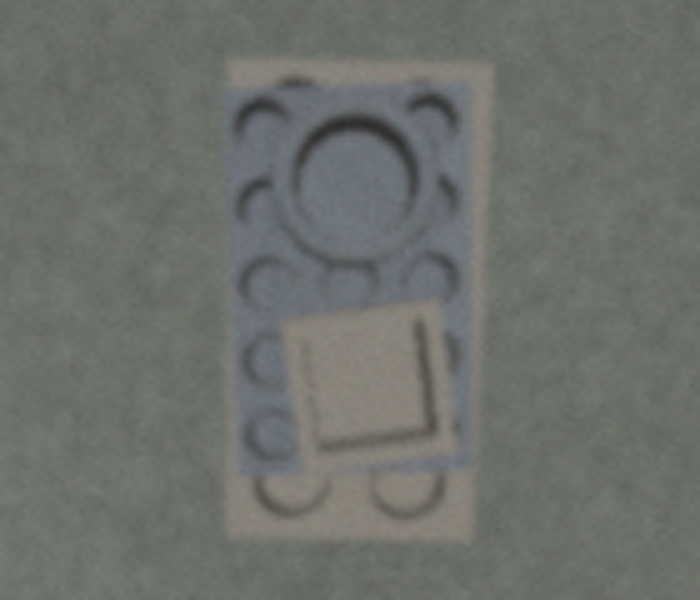

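The wrist fits match the given sizes and heights, so I'll take the cup first, with its yaw at about 0.27.

```bash
python3 -c "
from h import *
rel(456.8,-314.5,150,1.841);rel(456.8,-314.5,80,1.841)"
```

```text
now-axes [ 54.8  12.9 178.6] turn -0.14 after-turn axes [ 52.7  20.4 178.5] t 4.0
 now-axes [ 54.7  13.  248.6] turn -0.14 after-turn axes [ 52.7  20.4 248.5] t 4.0
```

```bash
python3 -m handwheel '{"steps":[[54.7,13,40,-0.14,0.7],[54.7,13,80,-0.14,0.7],[54.7,13,120,-0.14,0.7],[54.7,13,160,-0.14,0.7],[54.7,13,180,-0.14,0.7]]}'
python3 -c "
from h import *
rel(456.8,-314.5,80.5,1.841)"
```

```text
t: 4.42
eef_pos: [456.5, -310.8, 147.8]
tcp_rot: [-3.142, -0.001, 1.845]
ft_force: [0.1, -0.1, -0.5]
opening: 0.725
grip_force: 0.0
 now-axes [-3.7 -0.7 67.3] turn 0.004 after-turn axes [-3.6 -0.7 67.3] t 4.42
```

```bash
python3 -m handwheel '{"steps":[[0,0,20,0,0.7],[0,0,20,0,0.7],[0,0,20,0,0.7]]}'
python3 -c "
from h import *
rel(456.8,-314.5,80.5,1.841)"
```

```text
t: 4.67
eef_pos: [456.6, -312.8, 129.7]
tcp_rot: [-3.141, -0.002, 1.844]
ft_force: [0.8, -0.1, 0.2]
opening: 0.701
grip_force: 0.0
 now-axes [-1.8 -0.3 49.2] turn 0.003 after-turn axes [-1.7 -0.3 49.2] t 4.67
```

```bash
python3 -m handwheel '{"steps":[[-2,0,35,0,0.7],[-2,0,45,0,0.7],[-2,0,49,0,0.7],[-2,0,49,0,0.7]]}'
python3 -m handwheel '{"steps":[[0,0,0,0,0],[0,0,0,0,0],[0,0,0,0,0],[0,0,0,0,0],[0,0,0,0,0]]}'
python3 -c "
from h import *
rel(456.8,-314.5,80.5,1.841)"
```

```text
t: 5.0
eef_pos: [456.7, -316.5, 81.2]
tcp_rot: [-3.142, -0.0, 1.842]
ft_force: [0.1, -0.3, -0.0]
opening: 0.7
grip_force: 0.0
t: 5.42
eef_pos: [456.5, -317.0, 81.1]
tcp_rot: [3.141, 0.0, 1.842]
ft_force: [-0.6, -0.1, -0.5]
opening: 0.407
grip_force: 0.0
 now-axes [2.4 1.  0.6] turn 0.001 after-turn axes [2.4 1.  0.6] t 5.42
```

```bash
python3 -m handwheel '{"steps":[[0,0,0,0,0],[0,0,0,0,0],[0,0,0,0,0]]}'
python3 -m handwheel '{"steps":[[0,0,-5,0,0],[0,0,-20,0,0],[0,0,-50,0,0],[0,0,-80,0,0],[0,0,-80,0,0]]}'
python3 -c "
from h import *
rel(643.9,218.2,160,1.531)"
```

```text
t: 5.67
eef_pos: [456.5, -317.0, 80.9]
tcp_rot: [3.141, 0.0, 1.842]
ft_force: [0.2, 0.3, 5.6]
opening: 0.359
grip_force: 30.0
t: 6.08
eef_pos: [457.9, -318.1, 165.6]
tcp_rot: [3.138, 0.006, 1.842]
ft_force: [0.2, -0.5, 0.3]
opening: 0.356
grip_force: 30.0
 now-axes [466.9 322.8   4.1] turn 0.311 after-turn axes [543.3 164.5   5.6] t 6.08
```

```bash
python3 -m handwheel '{"steps":[[30,20,0,0,0],[62,43,0,0,0],[95,66,0,0,0],[128,89,0,0,0],[160,111,0,0,0]]}'
python3 -m handwheel '{"steps":[[33,23,0,0,0],[66,46,0,0,0],[99,69,0,0,0],[132,92,0,0,0],[160,111,0,0,0]]}'
python3 -m handwheel '{"steps":[[33,23,0,0,0],[66,46,0,0,0],[99,69,0,0,0],[125,86,0,0,0],[147,101,0,0,0]]}'
python3 -m handwheel '{"steps":[[0,0,0,0.1,0],[0,0,0,0.2,0],[0,0,0,0.3,0],[0,0,0,0.311,0],[0,0,0,0.311,0]]}'
python3 -c "
from h import *
rel(643.9,218.2,17,1.531)"
```

```text
t: 6.5
eef_pos: [520.6, -131.1, 160.3]
tcp_rot: [-3.141, -0.0, 1.841]
ft_force: [0.6, -0.5, -0.5]
opening: 0.361
grip_force: 30.0
t: 6.92
eef_pos: [584.9, 53.5, 160.3]
tcp_rot: [-3.141, -0.0, 1.842]
ft_force: [-0.6, -0.7, -1.1]
opening: 0.356
grip_force: 30.0
t: 7.33
eef_pos: [642.6, 222.1, 159.9]
tcp_rot: [-3.141, -0.0, 1.843]
ft_force: [0.3, 0.2, -1.1]
opening: 0.36
grip_force: 30.0
t: 7.75
eef_pos: [642.4, 219.5, 160.2]
tcp_rot: [-3.141, 0.0, 1.533]
ft_force: [0.2, -0.7, -1.2]
opening: 0.358
grip_force: 30.0
 now-axes [ -1.2   1.6 143.2] turn 0.002 after-turn axes [ -1.2   1.5 143.2] t 7.75
```

```bash
python3 -m handwheel '{"steps":[[-1,1.5,40,0,0],[-1,1.5,80,0,0],[-1,1.5,110,0,0],[-1,1.5,125,0,0],[-1,1.5,130,0,0]]}'
python3 -m handwheel '{"steps":[[0,0,4,0,0],[0,0,8,0,0],[0,0,11,0,0],[0,0,13,0,0],[0,0,13,0,0]]}'
python3 -c "
from h import *
rel(643.9,218.2,17,1.531)"
```

```text
t: 8.17
eef_pos: [642.6, 217.9, 27.2]
tcp_rot: [-3.137, 0.001, 1.534]
ft_force: [-0.1, -0.6, -0.4]
opening: 0.356
grip_force: 30.0
t: 8.58
eef_pos: [644.3, 218.5, 18.1]
tcp_rot: [3.141, -0.0, 1.531]
ft_force: [-0.5, -0.5, -0.9]
opening: 0.352
grip_force: 30.0
 now-axes [-0.3 -0.4  1.1] turn 0.0 after-turn axes [-0.3 -0.4  1.1] t 8.58
```

```bash
python3 -m handwheel '{"steps":[[0,0,1,0,0],[0,0,1.5,0,0],[0,0,1.5,0,0]]}'
python3 -m handwheel '{"steps":[[0,0,0,0,0.6],[0,0,0,0,0.6],[0,0,0,0,0.6],[0,0,0,0,0.6]]}'
python3 -m handwheel '{"steps":[[0,0,-20,0,0.6],[0,0,-60,0,0.6],[0,0,-100,0,0.6],[0,0,-140,0,0.6],[0,0,-140,0,0.6]]}'
python3 -c "
from h import *
rel(447.7,-271.2,160,1.728)"
```

```text
t: 8.83
eef_pos: [644.4, 218.6, 17.0]
tcp_rot: [3.141, -0.0, 1.531]
ft_force: [-1.7, -0.6, 4.4]
opening: 0.356
grip_force: 30.0
t: 9.17
eef_pos: [644.1, 218.5, 16.1]
tcp_rot: [-3.142, -0.0, 1.531]
ft_force: [0.6, -0.3, -0.0]
opening: 0.566
grip_force: 0.0
t: 9.58
eef_pos: [646.9, 219.2, 164.4]
tcp_rot: [3.13, -0.003, 1.531]
ft_force: [1.2, 0.2, 1.1]
opening: 0.597
grip_force: 0.0
 now-axes [-498.  -179.5    0.8] turn -0.197 after-turn axes [-453.2 -273.5    4.4] t 9.58
```

```bash
python3 -m handwheel '{"steps":[[-33,-12,0,0,0.7],[-70,-25,0,0,0.7],[-108,-39,0,0,0.7],[-145,-52,0,0,0.7],[-180,-65,0,0,0.7]]}'
python3 -m handwheel '{"steps":[[-37,-13,0,0,0.7],[-74,-26,0,0,0.7],[-111,-40,0,0,0.7],[-148,-53,0,0,0.7],[-180,-65,0,0,0.7]]}'
python3 -m handwheel '{"steps":[[-35,-12,0,0,0.7],[-70,-25,0,-0.1,0.7],[-100,-36,0,-0.197,0.7],[-138,-50,0,-0.197,0.7],[-138,-50,0,-0.197,0.7]]}'
python3 -c "
from h import *
rel(447.7,-271.2,81,1.728)"
```

```text
t: 10.0
eef_pos: [570.9, 39.7, 156.0]
tcp_rot: [3.141, -0.0, 1.531]
ft_force: [1.6, -0.0, -0.0]
opening: 0.699
grip_force: 0.0
t: 10.42
eef_pos: [498.7, -138.0, 156.1]
tcp_rot: [3.141, 0.0, 1.53]
ft_force: [1.6, -0.4, -0.1]
opening: 0.7
grip_force: 0.0
t: 10.83
eef_pos: [442.5, -277.0, 156.0]
tcp_rot: [3.141, 0.001, 1.724]
ft_force: [-0.1, 0.7, 0.3]
opening: 0.696
grip_force: 0.0
 now-axes [ 5.1  6.1 75. ] turn -0.004 after-turn axes [ 4.9  6.1 75. ] t 10.83
```

```bash
python3 -m handwheel '{"steps":[[5,6,20,0,0.7],[5,6,40,0,0.7],[5,6,40,0,0.7]]}'
python3 -c "
from h import *
rel(447.7,-271.2,81,1.728)"
```

```text
t: 11.08
eef_pos: [448.3, -265.2, 113.4]
tcp_rot: [-3.139, -0.003, 1.727]
ft_force: [0.9, 0.4, 0.1]
opening: 0.699
grip_force: 0.0
 now-axes [-5.9 -1.4 32.4] turn -0.001 after-turn axes [-5.8 -1.5 32.4] t 11.08
```

```bash
python3 -m handwheel '{"steps":[[0,0,0,0,0.7],[0,0,0,0,0.7],[0,0,0,0,0.7]]}'
python3 -c "
from h import *
rel(447.7,-271.2,81,1.728)"
```

```text
t: 11.33
eef_pos: [449.9, -266.2, 117.1]
tcp_rot: [3.141, 0.001, 1.728]
ft_force: [0.7, 1.5, 0.0]
opening: 0.697
grip_force: 0.0
 now-axes [-4.6 -3.  36.1] turn 0.0 after-turn axes [-4.6 -3.  36.1] t 11.33
```

```bash
python3 -m handwheel '{"steps":[[-4.6,-3,15,0,0.7],[-4.6,-3,30,0,0.7],[-4.6,-3,36,0,0.7],[-4.6,-3,36,0,0.7]]}'
python3 -m handwheel '{"steps":[[0,0,0,0,0],[0,0,0,0,0],[0,0,0,0,0],[0,0,0,0,0],[0,0,0,0,0]]}'
python3 -m handwheel '{"steps":[[0,0,0,0,0],[0,0,0,0,0],[0,0,0,0,0]]}'
python3 -c "
from h import *
rel(447.7,-271.2,81,1.728)"
```

```text
t: 11.67
eef_pos: [447.0, -270.8, 79.7]
tcp_rot: [-3.141, -0.001, 1.728]
ft_force: [0.3, 0.1, -0.4]
opening: 0.699
grip_force: 0.0
t: 12.08
eef_pos: [447.4, -271.1, 80.5]
tcp_rot: [3.141, 0.0, 1.728]
ft_force: [-0.2, -0.8, -0.3]
opening: 0.406
grip_force: 0.0
t: 12.33
eef_pos: [447.3, -271.1, 80.4]
tcp_rot: [3.141, 0.0, 1.728]
ft_force: [-1.0, 0.4, 7.0]
opening: 0.37
grip_force: 30.0
 now-axes [-0.1  0.4 -0.6] turn -0.0 after-turn axes [-0.1  0.4 -0.6] t 12.33
```

Gripped at opening 0.37 (about 36 mm). Next I'll lift it and carry it to the round nest.

```bash
python3 -m handwheel '{"steps":[[0,0,-5,0,0],[0,0,-20,0,0],[0,0,-50,0,0],[0,0,-70,0,0],[0,0,-70,0,0]]}'
python3 -m handwheel '{"steps":[[0,0,0,0,0],[0,0,0,0,0]]}'
python3 -c "
from h import *
rel(645,-201.5,150,1.728)"
```

```text
t: 12.75
eef_pos: [448.3, -271.9, 153.6]
tcp_rot: [3.138, 0.004, 1.728]
ft_force: [0.3, 0.1, -0.4]
opening: 0.372
grip_force: 30.0
t: 12.92
eef_pos: [446.8, -270.8, 149.4]
tcp_rot: [-3.141, -0.001, 1.728]
ft_force: [-0.2, 0.0, -1.0]
opening: 0.37
grip_force: 30.0
 now-axes [ 37.4 206.6  -0.7] turn -0.0 after-turn axes [ 37.4 206.6  -0.6] t 12.92
```

```bash
python3 -m handwheel '{"steps":[[6,30,0,0,0],[12,65,0,0,0],[19,105,0,0,0],[26,140,0,0,0],[32,175,0,0,0]]}'
python3 -m handwheel '{"steps":[[5,31,0,0,0],[5,31,30,0,0],[5,31,60,0,0],[5,31,90,0,0],[5,31,100,0,0]]}'
python3 -m handwheel '{"steps":[[0,0,0,0,0],[0,0,0,0,0],[0,0,0,0,0]]}'
python3 -c "
from h import *
rel(645,-201.5,16,1.728)"
```

```text
t: 13.33
eef_pos: [616.1, -210.9, 148.2]
tcp_rot: [-3.139, -0.002, 1.728]
ft_force: [0.0, -0.5, -0.2]
opening: 0.37
grip_force: 30.0
t: 13.75
eef_pos: [642.4, -201.1, 44.1]
tcp_rot: [-3.135, -0.004, 1.728]
ft_force: [0.2, 0.2, -0.5]
opening: 0.366
grip_force: 30.0
t: 14.0
eef_pos: [645.6, -202.7, 51.5]
tcp_rot: [3.14, 0.001, 1.728]
ft_force: [0.5, -0.0, -1.3]
opening: 0.369
grip_force: 30.0
 now-axes [ 1.3 -0.4 35.5] turn -0.0 after-turn axes [ 1.3 -0.4 35.5] t 14.0
```

```bash
python3 -m handwheel '{"steps":[[1,0,15,0,0],[1,0,24,0,0],[1,0,29,0,0],[1,0,33,0,0],[1,0,34,0,0]]}'
python3 -m handwheel '{"steps":[[0,0,1,0,0],[0,0,1.5,0,0],[0,0,1.5,0,0]]}'
python3 -m handwheel '{"steps":[[0,0,0,0,0.6],[0,0,0,0,0.6],[0,0,0,0,0.6],[0,0,0,0,0.6]]}'
python3 -m handwheel '{"steps":[[0,0,-20,0,0.7],[0,0,-60,0,0.9],[0,0,-100,0,1],[0,0,-120,0,1],[0,0,-120,0,1]]}'
python3 -m handwheel '{"steps":[[0,0,0,0,1],[0,0,0,0,1]]}'
python3 -c "
from h import *
rel(450.4,-400,250,1.728)"
```

```text
t: 14.42
eef_pos: [644.8, -201.4, 16.5]
tcp_rot: [3.141, 0.0, 1.728]
ft_force: [-3.2, -0.0, 9.4]
opening: 0.372
grip_force: 30.0
t: 14.67
eef_pos: [644.8, -201.4, 16.5]
tcp_rot: [3.141, 0.0, 1.728]
ft_force: [-4.6, 1.7, 11.9]
opening: 0.366
grip_force: 30.0
t: 15.0
eef_pos: [644.9, -201.4, 14.7]
tcp_rot: [3.141, 0.0, 1.728]
ft_force: [-0.8, 0.1, -0.4]
opening: 0.58
grip_force: 0.0
t: 15.42
eef_pos: [646.6, -202.0, 140.0]
tcp_rot: [3.135, 0.004, 1.728]
ft_force: [-0.1, -0.4, 0.8]
opening: 0.896
grip_force: 0.0
t: 15.58
eef_pos: [644.2, -201.1, 133.5]
tcp_rot: [-3.14, -0.001, 1.728]
ft_force: [-0.0, -0.4, -0.4]
opening: 0.988
grip_force: 0.0
 now-axes [-166.  -222.7 -116.3] turn -0.0 after-turn axes [-166.1 -222.6 -116.5] t 15.58
```

Both small pieces are placed. I'll look again at the racks and the round nest.

```bash
python3 -m handwheel '{"steps":[[-22,-30,-16,0,1],[-45,-60,-31,0,1],[-68,-91,-47,0,1],[-83,-111,-58,0,1],[-83,-111,-58,0,1]]}'
python3 -m handwheel '{"steps":[[-22,-30,-16,0,1],[-45,-60,-31,0,1],[-68,-91,-47,0,1],[-83,-111,-58,0,1],[-83,-111,-58,0,1]]}'
python3 -m handwheel '{"steps":[[0,0,-60,0,1],[0,0,-60,0,1],[0,0,-60,0,1],[0,0,-60,0,1]]}'
python3 - <<'E'
from h import *
p,d,i=shot('wrist','w4');W=cloud(d,i)
rel(450.4,-292.9,150,1.728)
ok=np.isfinite(W[...,2])&(np.arange(420)[:,None]<235)
for k,lo,hi,x,y in [('long',30,42,453,-298),('short',60,73,450,-293),('round',37,48,645,-201)]:
    m=ok&(W[...,2]>lo)&(W[...,2]<hi)&(abs(W[...,0]-x)<80)&(abs(W[...,1]-y)<90);X=W[m];r=cv2.minAreaRect(X[:,:2].astype(np.float32));print(k,len(X),np.round(r[0],1),np.round(r[1],1),round(r[2],1),np.median(X[:,2]))
E
```

```text
t: 16.0
eef_pos: [545.5, -304.0, 193.2]
tcp_rot: [-3.141, 0.001, 1.724]
ft_force: [1.5, -0.4, 0.3]
opening: 1.0
grip_force: 0.0
t: 16.42
eef_pos: [449.2, -403.0, 251.0]
tcp_rot: [-3.141, 0.001, 1.725]
ft_force: [0.5, -0.1, 0.3]
opening: 1.003
grip_force: 0.0
t: 16.75
eef_pos: [452.0, -399.5, 309.6]
tcp_rot: [-3.141, -0.001, 1.728]
ft_force: [-0.0, 0.0, 0.0]
opening: 0.999
grip_force: 0.0
 now-axes [104.9  15.6 158.9] turn 0.0 after-turn axes [105.2  15.4 158.6] t 16.8
long 1023 [ 452.7 -298.4] [ 64.  120.2] 6.4 36.47062337499432
short 3162 [ 450.4 -292.9] [56.1 89.8] 8.9 68.399751803274
round 521 [ 644.9 -201.4] [35.4 34.6] 56.5 41.727682589402264
```

View pics/w4.png

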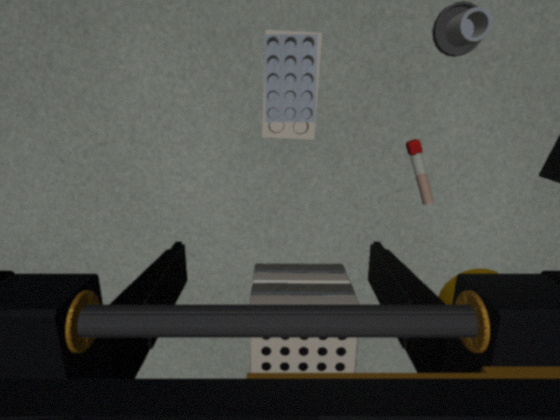

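The racks have not moved, with the stack at (292,85). The round holder sits upright and centred in its nest at (470,25). Next is the aluminium block.

```bash
python3 -m handwheel '{"steps":[[26,4,40,0,1],[52,8,80,0,1],[78,12,120,0,1],[105,15,155,0,1],[105,15,159,0,1]]}'
python3 -m handwheel '{"steps":[[0,0,30,0,1],[0,0,50,0,1],[0,0,50,0,1],[0,0,50,0,1]]}'
python3 -c "
from h import *
rel(450.4,-292.9,49,1.727)"
```

```text
t: 17.22
eef_pos: [447.9, -289.8, 146.9]
tcp_rot: [-3.137, -0.006, 1.729]
ft_force: [0.9, -0.1, 0.2]
opening: 1.001
grip_force: 0.0
t: 17.55
eef_pos: [449.2, -293.0, 100.0]
tcp_rot: [-3.139, -0.003, 1.728]
ft_force: [0.3, 0.4, -0.0]
opening: 0.996
grip_force: 0.0
 now-axes [-0.3  1.3 51. ] turn 0.001 after-turn axes [-0.1  1.2 51. ] t 17.55
```

```bash
python3 -m handwheel '{"steps":[[0,0.8,25,0,1],[0,0.8,40,0,1],[0,0.8,51,0,1],[0,0.8,51,0,1]]}'
python3 -m handwheel '{"steps":[[0,0,0,0,0],[0,0,0,0,0],[0,0,0,0,0],[0,0,0,0,0],[0,0,0,0,0]]}'
python3 -m handwheel '{"steps":[[0,0,0,0,0],[0,0,0,0,0],[0,0,0,0,0]]}'
python3 -c "
from h import *
rel(450.4,-292.9,49,1.727)"
```

```text
t: 17.88
eef_pos: [450.2, -293.5, 49.6]
tcp_rot: [-3.14, -0.002, 1.728]
ft_force: [-0.1, -0.1, 0.6]
opening: 1.002
grip_force: 0.0
t: 18.3
eef_pos: [450.8, -294.0, 51.2]
tcp_rot: [3.141, 0.001, 1.728]
ft_force: [0.3, -0.5, -0.5]
opening: 0.708
grip_force: 0.0
t: 18.55
eef_pos: [450.6, -293.8, 50.8]
tcp_rot: [3.142, -0.0, 1.728]
ft_force: [-1.9, -0.5, 5.2]
opening: 0.587
grip_force: 30.0
 now-axes [ 0.9 -0.   1.8] turn 0.001 after-turn axes [ 0.9 -0.   1.8] t 18.55
```

```bash
python3 -m handwheel '{"steps":[[0,0,-3,0,0],[0,0,-10,0,0],[0,0,-25,0,0],[0,0,-50,0,0],[0,0,-70,0,0]]}'
python3 -m handwheel '{"steps":[[0,0,0,0,0],[0,0,0,0,0],[0,0,0,0,0]]}'
python3 -c "
from h import *
rel(436,12.1,110,1.629)"
```

```text
t: 18.97
eef_pos: [450.5, -293.7, 121.9]
tcp_rot: [-3.141, -0.0, 1.728]
ft_force: [0.2, -1.0, -1.6]
opening: 0.588
grip_force: 30.0
t: 19.22
eef_pos: [450.3, -293.5, 120.0]
tcp_rot: [-3.141, -0.001, 1.728]
ft_force: [-0.2, -0.3, -1.9]
opening: 0.583
grip_force: 30.0
 now-axes [304.1  33.7  10.2] turn 0.099 after-turn axes [305.9   3.6  10. ] t 19.22
```

```bash
python3 -m handwheel '{"steps":[[20,2,0,0,0],[52,6,0,0,0],[90,10,0,0,0],[128,14,0,0,0],[165,18,0,0,0]]}'
python3 -m handwheel '{"steps":[[35,4,0,0.03,0],[70,8,0,0.06,0],[100,12,0,0.099,0],[125,14,0,0.099,0],[139,15.5,0,0.099,0]]}'
python3 -m handwheel '{"steps":[[0,0,30,0,0],[0,0,50,0,0],[0,0,70,0,0],[0,0,70,0,0],[0,0,70,0,0]]}'
python3 -c "
from h import *
rel(436,12.1,18.7,1.629)"
```

```text
t: 19.63
eef_pos: [441.5, -126.3, 119.4]
tcp_rot: [-3.14, -0.001, 1.727]
ft_force: [1.0, 0.0, -1.4]
opening: 0.586
grip_force: 30.0
t: 20.05
eef_pos: [435.0, 14.0, 119.6]
tcp_rot: [-3.139, -0.001, 1.63]
ft_force: [0.3, -0.1, -2.3]
opening: 0.586
grip_force: 30.0
t: 20.47
eef_pos: [435.3, 11.8, 49.6]
tcp_rot: [-3.138, -0.001, 1.629]
ft_force: [0.2, -0.0, -1.2]
opening: 0.587
grip_force: 30.0
 now-axes [ 0.2  0.8 30.9] turn -0.0 after-turn axes [ 0.3  0.7 30.9] t 20.47
```

```bash
python3 -m handwheel '{"steps":[[0,0.5,10,0,0],[0,0.5,18,0,0],[0,0.5,24,0,0],[0,0.5,27,0,0],[0,0.5,29,0,0]]}'
python3 -m handwheel '{"steps":[[0,0,0.5,0,0],[0,0,1,0,0],[0,0,1.5,0,0]]}'
python3 -c "
from h import *
rel(436,12.1,18.7,1.629)"
```

```text
t: 20.88
eef_pos: [436.7, 11.7, 21.5]
tcp_rot: [-3.141, -0.0, 1.629]
ft_force: [0.0, -0.0, -2.4]
opening: 0.586
grip_force: 30.0
t: 21.13
eef_pos: [436.7, 11.7, 20.3]
tcp_rot: [3.141, -0.0, 1.629]
ft_force: [-0.3, -0.8, -2.2]
opening: 0.585
grip_force: 30.0
 now-axes [ 0.4 -0.7  1.6] turn -0.0 after-turn axes [ 0.4 -0.7  1.6] t 21.13
```

```bash
python3 -m handwheel '{"steps":[[0,0,0.7,0,0],[0,0,1.4,0,0],[0,0,2,0,0],[0,0,2,0,0]]}'
python3 -m handwheel '{"steps":[[0,0,0,0,1],[0,0,0,0,1],[0,0,0,0,1],[0,0,0,0,1],[0,0,0,0,1]]}'
python3 -m handwheel '{"steps":[[0,0,-20,0,1],[0,0,-50,0,1],[0,0,-85,0,1],[0,0,-110,0,1],[0,0,-110,0,1]]}'
python3 -m handwheel '{"steps":[[0,0,0,0,1],[0,0,0,0,1]]}'
python3 -c "
from h import *
rel(452.8,-298.4,130,1.685)"
```

```text
t: 21.47
eef_pos: [436.8, 11.7, 18.8]
tcp_rot: [3.141, 0.0, 1.629]
ft_force: [-1.6, 0.4, 12.1]
opening: 0.588
grip_force: 30.0
t: 21.88
eef_pos: [436.7, 11.7, 18.1]
tcp_rot: [-3.142, -0.0, 1.629]
ft_force: [0.3, 0.8, -0.5]
opening: 0.883
grip_force: 0.0
t: 22.3
eef_pos: [438.3, 11.6, 132.0]
tcp_rot: [3.135, 0.001, 1.629]
ft_force: [-1.0, -0.1, 0.5]
opening: 1.002
grip_force: 0.0
t: 22.47
eef_pos: [436.3, 11.8, 127.5]
tcp_rot: [-3.141, -0.0, 1.629]
ft_force: [-0.3, 0.5, 0.1]
opening: 0.999
grip_force: 0.0
 now-axes [-310.6   -1.4   -2.6] turn -0.056 after-turn axes [-310.   -18.9   -2.5] t 22.47
```

```bash
python3 -m handwheel '{"steps":[[-32,0,0,0,1],[-70,0,0,0,1],[-108,0,0,0,1],[-140,0,0,0,1],[-165,0,0,0,1]]}'
python3 -m handwheel '{"steps":[[-35,-1,0,0,1],[-72,-1,0,-0.056,1],[-110,-1.4,0,-0.056,1],[-145.6,-1.4,0,-0.056,1],[-145.6,-1.4,0,-0.056,1]]}'
python3 -m handwheel '{"steps":[[0,0,0,0,1],[0,0,0,0,1],[0,0,0,0,1]]}'
python3 - <<'E'
from h import *
rel(452.8,-298.4,14,1.685)
p,d,i=shot('top','t5');W=cloud(d,i)
for k,lo,hi,x,y in [('long',28,44,453,-298),('short',28,44,436,13),('cup',34,48,644,220),('round',34,48,645,-201)]:
    m=(W[...,2]>lo)&(W[...,2]<hi)&(abs(W[...,0]-x)<80)&(abs(W[...,1]-y)<90);X=W[m];r=cv2.minAreaRect(X[:,:2].astype(np.float32));print(k,len(X),np.round(r[0],1),np.round(r[1],1),round(r[2],1),np.median(X[:,2]))
E
```

```text
t: 22.88
eef_pos: [445.6, -155.1, 126.4]
tcp_rot: [-3.139, -0.001, 1.628]
ft_force: [1.0, -0.3, 0.1]
opening: 0.999
grip_force: 0.0
t: 23.3
eef_pos: [453.2, -303.6, 126.1]
tcp_rot: [-3.141, 0.0, 1.681]
ft_force: [-0.0, 0.7, -1.2]
opening: 1.003
grip_force: 0.0
t: 23.55
eef_pos: [452.9, -297.2, 127.2]
tcp_rot: [-3.14, -0.002, 1.686]
ft_force: [-0.5, -0.3, 0.8]
opening: 1.002
grip_force: 0.0
 now-axes [-1.400e+00 -1.000e-01  1.132e+02] turn 0.001 after-turn axes [ -1.2  -0.2 113.2] t 23.55
long 655 [ 449.6 -285.2] [63.9 97.9] 6.3 35.22422757301615
short 594 [435.8  14.3] [55.9 90. ] 3.3 35.56675664080058
cup 117 [643.2 222. ] [34.4 34. ] 88.5 40.811870648078866
round 92 [ 643.3 -199.1] [34.4 33.6] 34.6 40.591655582452404
```

The other three are all at the right height and centred, and the long rack has not moved.

```bash
python3 -m handwheel '{"steps":[[-1,0,30,0,1],[-1,0,60,0,1],[-1,0,85,0,1],[-1,0,100,0,1],[-1,0,100,0,1]]}'
python3 -m handwheel '{"steps":[[0,0,6,0,1],[0,0,12,0,1],[0,0,12,0,1]]}'
python3 -m handwheel '{"steps":[[0,0,0,0,0],[0,0,0,0,0],[0,0,0,0,0],[0,0,0,0,0],[0,0,0,0,0]]}'
python3 -m handwheel '{"steps":[[0,0,0,0,0],[0,0,0,0,0]]}'
python3 -c "
from h import *
rel(452.8,-298.4,14,1.685)"
```

```text
t: 24.02
eef_pos: [452.4, -297.5, 25.4]
tcp_rot: [-3.138, -0.004, 1.686]
ft_force: [-0.0, 0.2, 0.6]
opening: 0.999
grip_force: 0.0
t: 24.27
eef_pos: [453.5, -299.2, 16.1]
tcp_rot: [3.141, 0.0, 1.685]
ft_force: [-0.0, -0.3, 0.4]
opening: 0.998
grip_force: 0.0
t: 24.68
eef_pos: [453.5, -299.5, 16.4]
tcp_rot: [3.141, 0.0, 1.685]
ft_force: [-0.6, -0.2, -0.3]
opening: 0.707
grip_force: 0.0
t: 24.85
eef_pos: [453.3, -299.5, 16.3]
tcp_rot: [3.142, 0.0, 1.685]
ft_force: [-1.2, 0.6, 3.3]
opening: 0.672
grip_force: 30.0
 now-axes [ 1.1 -0.4  2.3] turn -0.0 after-turn axes [ 1.1 -0.4  2.3] t 24.85
```

```bash
python3 -m handwheel '{"steps":[[0,0,-3,0,0],[0,0,-12,0,0],[0,0,-35,0,0],[0,0,-65,0,0],[0,0,-90,0,0]]}'
python3 -m handwheel '{"steps":[[0,0,0,0,0],[0,0,0,0,0],[0,0,0,0,0]]}'
python3 -c "
from h import *
rel(453.7,250,106,1.728)"
```

```text
t: 25.27
eef_pos: [453.3, -299.3, 107.9]
tcp_rot: [-3.141, -0.0, 1.685]
ft_force: [0.4, 0.1, -1.6]
opening: 0.669
grip_force: 30.0
t: 25.52
eef_pos: [453.0, -299.1, 105.7]
tcp_rot: [-3.141, -0.001, 1.685]
ft_force: [0.1, 0.1, -1.8]
opening: 0.668
grip_force: 30.0
 now-axes [545.5  63.1  -0. ] turn -0.043 after-turn axes [ 5.423e+02  8.660e+01 -3.000e-01] t 25.52
```

```bash
python3 -m handwheel '{"steps":[[20,2.3,0,0,0],[50,5.8,0,0,0],[86,10,0,0,0],[122,14,0,0,0],[158,18.3,0,0,0]]}'
python3 -m handwheel '{"steps":[[36,4.2,0,0,0],[72,8.3,0,0,0],[108,12.5,0,0,0],[144,16.7,0,0,0],[180,20.8,0,0,0]]}'
python3 -m handwheel '{"steps":[[36,4.2,0,0,0],[72,8.3,0,0,0],[108,12.5,0,0,0],[140,16.2,0,0,0],[165,19.1,0,0,0]]}'
python3 -m handwheel '{"steps":[[20,2.3,0,0,0],[38,4.4,0,-0.043,0],[42.5,4.9,0,-0.043,0],[42.5,4.9,0,-0.043,0],[42.5,4.9,0,-0.043,0]]}'
python3 -m handwheel '{"steps":[[0,0,20,0,0],[0,0,40,0,0],[0,0,54,0,0],[0,0,54,0,0],[0,0,54,0,0]]}'
python3 -c "
from h import *
rel(453.7,250,20.2,1.728)"
```

```text
t: 25.93
eef_pos: [452.6, -138.7, 104.8]
tcp_rot: [-3.139, -0.002, 1.684]
ft_force: [0.6, 1.0, -2.2]
opening: 0.668
grip_force: 30.0
t: 26.35
eef_pos: [452.8, 42.6, 105.0]
tcp_rot: [-3.139, -0.001, 1.685]
ft_force: [2.2, -0.0, -1.6]
opening: 0.671
grip_force: 30.0
t: 26.77
eef_pos: [453.0, 209.2, 104.8]
tcp_rot: [-3.139, 0.0, 1.686]
ft_force: [-0.0, -0.2, -1.4]
opening: 0.673
grip_force: 30.0
t: 27.18
eef_pos: [453.5, 249.2, 105.3]
tcp_rot: [-3.14, 0.0, 1.727]
ft_force: [0.4, -0.5, -2.4]
opening: 0.67
grip_force: 30.0
t: 27.6
eef_pos: [453.9, 248.6, 51.8]
tcp_rot: [-3.14, 0.0, 1.726]
ft_force: [-0.2, -0.2, -1.2]
opening: 0.674
grip_force: 30.0
 now-axes [ 1.4  0.1 31.6] turn -0.002 after-turn axes [ 1.4  0.1 31.6] t 27.6
```

```bash
python3 -m handwheel '{"steps":[[1,0,10,0,0],[1,0,18,0,0],[1,0,24,0,0],[1,0,27,0,0],[1,0,29,0,0]]}'
python3 -m handwheel '{"steps":[[0,0,1,0,0],[0,0,2,0,0],[0,0,2.5,0,0],[0,0,2.5,0,0]]}'
python3 -c "
from h import *
rel(453.7,250,20.2,1.728)"
```

```text
t: 28.02
eef_pos: [453.7, 250.6, 22.7]
tcp_rot: [-3.141, 0.0, 1.728]
ft_force: [-0.8, -0.9, -2.2]
opening: 0.67
grip_force: 30.0
t: 28.35
eef_pos: [453.9, 250.8, 20.7]
tcp_rot: [3.141, -0.0, 1.728]
ft_force: [0.4, 0.2, -2.3]
opening: 0.674
grip_force: 30.0
 now-axes [-0.7 -0.3  0.5] turn -0.0 after-turn axes [-0.7 -0.3  0.5] t 28.35
```

```bash
python3 -m handwheel '{"steps":[[0,0,0.7,0,0],[0,0,1.2,0,0],[0,0,1.2,0,0]]}'
python3 -m handwheel '{"steps":[[0,0,0,0,1],[0,0,0,0,1],[0,0,0,0,1],[0,0,0,0,1],[0,0,0,0,1]]}'
python3 -m handwheel '{"steps":[[0,0,-20,0,1],[0,0,-50,0,1],[0,0,-85,0,1],[0,0,-120,0,1],[0,0,-150,0,1]]}'
python3 -m handwheel '{"steps":[[-40,0,-40,0,1],[-80,0,-80,0,1],[-110,0,-100,0,1],[-140,0,-100,0,1],[-140,0,-100,0,1]]}'
python3 -m handwheel '{"steps":[[0,0,0,0,1],[0,0,0,0,1],[0,0,0,0,1]]}'
python3 - <<'E'
from h import *
for c in ['top','scene','wrist']:
    p,d,i=shot(c,c+'6');W=cloud(d,i)
    for k,lo,hi,x,y in [('long',28,48,453,251),('short',28,44,436,13),('cup',34,48,644,220),('round',34,48,645,-201),('bottle',50,70,652,20)]:
        m=(W[...,2]>lo)&(W[...,2]<hi)&(abs(W[...,0]-x)<80)&(abs(W[...,1]-y)<90);X=W[m]
        if len(X)<30: continue
        r=cv2.minAreaRect(X[:,:2].astype(np.float32));print(c,k,len(X),np.round(r[0],1),np.round(r[1],1),round(r[2],1),np.round(np.percentile(X[:,2],[10,50,90]),1))
E
```

```text
t: 28.6
eef_pos: [454.0, 250.8, 20.3]
tcp_rot: [3.141, -0.0, 1.728]
ft_force: [-1.7, -0.9, 10.0]
opening: 0.673
grip_force: 30.0
t: 29.02
eef_pos: [453.9, 250.7, 19.4]
tcp_rot: [-3.142, -0.0, 1.728]
ft_force: [0.3, 0.4, -0.3]
opening: 0.958
grip_force: 0.0
t: 29.43
eef_pos: [453.8, 250.7, 171.6]
tcp_rot: [3.141, -0.0, 1.728]
ft_force: [0.2, 0.3, 0.7]
opening: 1.003
grip_force: 0.0
t: 29.85
eef_pos: [476.9, 108.9, 272.0]
tcp_rot: [3.137, 0.001, 1.726]
ft_force: [-0.6, -0.8, -0.5]
opening: 0.997
grip_force: 0.0
t: 30.1
eef_pos: [475.3, 113.2, 268.7]
tcp_rot: [-3.14, -0.0, 1.728]
ft_force: [0.4, -0.7, 0.7]
opening: 0.997
grip_force: 0.0
top short 589 [435.7  14.3] [56.  89.9] 3.5 [32.8 35.5 37.9]
top cup 119 [643.4 222.2] [34.4 34.4] 88.2 [35.6 41.1 44.4]
top round 93 [ 643.8 -199.6] [34.6 34.2] 82.1 [37.6 41.2 43.6]
top bottle 47 [656.   19.5] [14.5 17.3] 87.8 [54.8 59.3 61.7]
scene long 1027 [452.6 254. ] [ 67.2 123.9] 9.0 [31.6 40.5 43.4]
scene short 707 [435.3  15.6] [60.9 91.2] 4.8 [30.8 36.5 38.9]
scene cup 167 [643.1 222.8] [36.1 36.2] 87.8 [36.  41.9 45.1]
scene round 155 [ 644.7 -198.4] [35.3 35.4] 17.4 [36.2 42.  44.7]
scene bottle 71 [657.1  20.7] [17.  17.2] 14.0 [53.9 60.4 64.1]
wrist long 4631 [456.3 241.6] [64.1 99.1] 8.9 [39.  40.4 41.5]
wrist short 2565 [437.6  13. ] [56.1 91.2] 3.4 [32.3 36.2 37.3]
wrist cup 663 [645.3 221.1] [34.4 35.5] 87.4 [36.7 41.9 43.3]
wrist bottle 43 [661.5  24.7] [ 3.5 13.1] 56.7 [51.7 59.4 60.7]
```

View pics/wrist6.png

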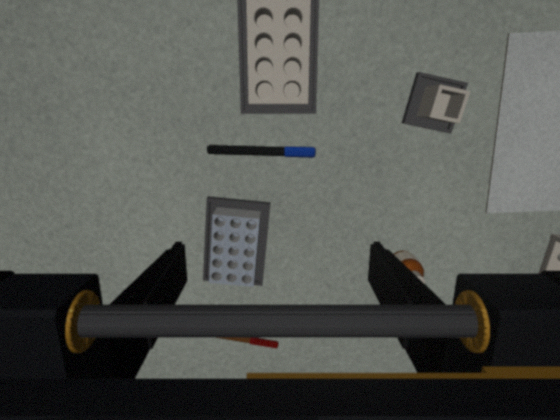

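View pics/scene6.png

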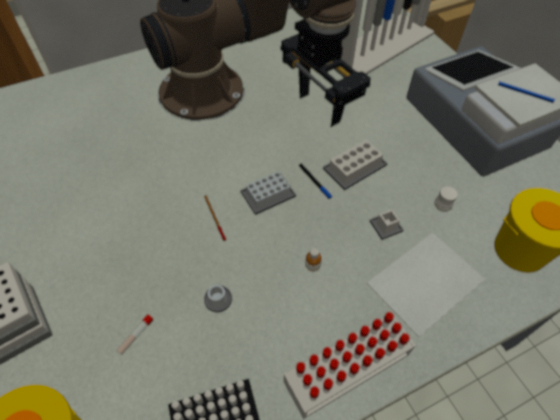

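All four pieces sit centred in their nests, with tops at 40, 36, 42 and 42 mm, which puts each one flat on the nest floor. The bottle is still standing at (313,258) in the scene view, so I'll hand in.

```bash
python3 -c "
from cell import *
print(job_done())"
```

```text
the job is handed in; nothing more can be done
None
```

I've handed in the job: all four pieces are upright and flat in their own nests, the amber bottle is still standing where it was, and it took about 30 s of the 112 s allowed.

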